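# Snap the retaining clip onto the badge press pivot

## Task

The badge press's die turntable is back on its pivot post and its E-clip lies loose on the washer beside the post. Take the fork tool from its wooden rest, slide the clip sideways into the post's groove with the fork until it snaps fully home, without forcing it (ease off as soon as it seats) and without fingers on the clip, then lay the fork back on its rest as it was. Leave the paint bottle, brush jar and glue stick alone.

Things in the scene. Friction and masses are not known exactly. Their poses are not given: they have to be found in the camera images.
- press: Badge press bolted to the bench: blue base 170 x 350 x 22 mm, column and ram (370 mm tall) at its -y end. Origin on the bench; x = the way to push the clip, z up. On it, on a cross slide along x, a round turntable (224 mm across, top 40 mm above the bench) with two die cups (56 mm across, top at 58 mm) at y = +-80 mm and a central hub 96 mm across, its flat black washer 66 mm above the bench.
- pivot (a point): Middle of the cross slide, 68 mm above the bench (height of a seated clip's centre); axes as the press. The turntable with its pivot post, the hub's centre, is clamped up to 15 mm nearer or farther along x (true in y), so the post's place must be felt or seen. Its groove, 18 mm across, is right above the washer (66 to 72.5 mm above the bench); over it the full shaft, 24 mm across, to 85.5 mm.
- clip: Steel E-clip, 42 mm across, 4 mm thick, lying flat on the hub's washer somewhere on the post's -x side, mouth roughly towards the post. Origin at its centre, half-way up; x points out of its mouth, z up. Seated, its centre is on the post's axis and it is solid against the post. More than 25 N from the fork bends it.
- clip_mouth (a point): Middle of the clip's mouth, 6 mm ahead of its centre. Its lips stand 15 mm apart and must spring over the 18 mm groove: they touch it with the clip's centre 11.5 mm short of the post's, then pushing takes up to about 10 N, falls to nothing about 6 mm short, and the clip jumps home.
- fork: Fork tool, 190 mm long, 90 g, lying level on its rest: flat-sided wooden handle 22 mm wide, 18 mm high, steel shank 8 mm thick, two-pronged steel blade 6 mm thick and 42 mm wide. Origin on the tool's axis in the handle at the place to grip (handle from 60 mm behind to 40 mm ahead of it); x along the tool to the fork, z up.
- fork_pocket (a point): On the tool's axis, 140 mm ahead of the fork's origin: where the clip's centre is when its round back lies in the V notch between the prongs. The blade's underside is 3 mm below the axis; the prong tips end 10 mm behind this point, the notch's bottom 24 mm behind it.
- rest: Wooden tool rest fixed on the bench: base 165 x 60 x 10 mm, two notched uprights 50 mm behind and 85 mm ahead of its origin along x (notch 30 mm wide for the handle, 18 mm for the shank; cheeks up to 53 mm above the bench). Origin on the bench below the fork's origin when the tool is in place; x the way the fork points, z up.
- rest_seat (a point): Where the fork's origin is when the tool lies in the rest, 45 mm above the bench; axes as the rest's.
- paint_bottle: Black paint bottle, 64 mm across, 190 mm tall, standing loose; origin at the middle of its foot. To be left alone.
- brush_jar: Glass jar with brushes, 72 mm across, 200 mm tall with the brushes, standing loose; origin at the middle of its foot. To be left alone.
- glue_stick: Glue stick, 28 mm across, 94 mm tall, standing loose; origin at the middle of its foot. To be left alone.

How it is judged:
By the outcome, as a careful person would: the job done as asked, in the order asked, and still so for the second after the job is handed in, with the robot touching nothing.
It also fails if it takes over 61 s, if anything falls off the work surface, if the arm or the gripper's body presses on something with over 40 N, if the wrist force passes 120 N, or if a joint passes its speed limit or range.

## Robot

A 6-joint arm with a two-finger parallel gripper is mounted at the origin on the work surface. World frame = base frame: x ahead of the robot, y to its left, z up, the work surface at z = 0. Lengths are in mm, angles in rad, forces in N, time in s.
With the tool pointing down it reaches from about 250 to 775 mm from the base axis. Payload 4 kg.
Tool frame: the origin (TCP) lies at the very end of the fingers, on their centre line; the grasp point (between the pads) lies 19 mm behind it; z points along the fingers, y is the line along which they close (so a half turn about z gives the same grasp; the last joint's range is limited). The gripper opens to 85 mm and grips with 20 to 120 N. Pads are 22 mm wide; open, the fingers measure 114 mm over their backs; the gripper's body (76 mm by 85 mm) begins 54 mm behind the grasp point. The pads swing forward as they close: fully open they stand 13 mm farther back than shut.
Start: joints at [-1.298, 0.087, 1.371, -0, 1.684, -0.103], TCP at [201.857, -511.636, 231.341] pointing down, gripper open.
Joint ranges: [-3.1, 3.1], [-0.76, 2.03], [0.27, 2.55], [-1.08, 4.22], [0.17, 2.65], [-2.57, 2.57]. Speed limits (rad/s): [2.79, 2.79, 3.14, 3.14, 3.14, 3.14].

## Interface

Orientations are given as a unit quaternion [x, y, z, w].
In Python, from station import robot gives the robot as it stands. The module is installed in compiled form; this text tells all that it offers.
- The arm moves only by the tool servo_tool, never from a script. Its argument "increments" is a list that holds one entry, the list of rows, each a list of 7 numbers: the shift along the tool's x, y, z in mm, then the turn, a rotation vector about the tool's x, y, z in degrees, then the finger opening in mm, from 0 to 85.4. A call has 1 to 12 rows; each row is the pose to reach, as a shift and turn from the pose commanded when the call began, along the tool's axes at that moment; what a row does not reach only later rows make up. A row lasts 1/10 s, in which the tool goes at most 50 mm and 8.59 degrees, less where a joint would pass 70% of its speed; a pose out of reach is approached as far as the arm can. A call with a gripper value outside its range is refused whole. The fingers move at their own pace and stop on an object; "newtons" is the grip in N (left out, the last holds). Time passes only in rows, so rows that repeat a pose let the fingers close. It gives the time, the measured TCP pose, the force, the opening and the grip force at its end, in the units of the state.
- robot.read_state(): the state, without advancing time (a new reading comes with each control period).
- robot.get_image(name): name is "side" or "top" or "wrist"; returns a dict with "pixels" (384x512x3 uint8, blue, green, red), "fx", "fy", "cx", "cy" (pixels), "view" (4x4, takes a point from world to camera coordinates). Camera axes: x right, y down, z forward; pixel columns grow to the right and rows downward; lengths in mm; the calibration is good to about 2 mm. A picture is of the moment at which its call begins. There is no depth.
- robot.sign_off(): hands the job in; it is judged then, once.
The state is a dict: "clock": time; "joint_positions": joint angles; "joint_velocities": joint speeds; "effort": joint torques, N m; "tool_pos": TCP position; "orientation": TCP orientation; "ft_force": force on the tool from outside, world axes, zero at the start; "torque": the same for the moment, N m; "finger_gap": finger opening in mm; "finger_force": force on a finger pad.
Only numpy, scipy, OpenCV 4.12 (cv2) and the standard library are available. Lean on these libraries where they do the work, as an engineer would, in place of code of your own. Each camera call takes 0.05 s, during which the arm holds its last target. There are 200 camera calls.

## Working session

There is one attempt and no reset: what is moved stays moved. The work goes in short steps, Python scripts to look and compute and a tool call to move; the robot and the scene stay as the last step left them, time stands still between calls to the robot, and variables do not carry over. Pictures are saved under pics/ and viewed, at most 10 in all, crops included, and the job is handed in when it is done.

Besides the shell and the picture viewer there is one more tool, called after "Request:" by a JSON object that holds its "api" and its "payload". servo_tool: Moves the arm, as the interface text tells. Its arguments: {"type":"object","properties":{"increments":{"type":"array"},"newtons":{"type":"number"}},"required":["increments"]}

```bash
mkdir -p pics; cat > h.py <<'E'
import numpy as np, cv2
from station import robot
from scipy.spatial.transform import Rotation as R
def ray(im,u,v):
    V=np.array(im['view']); Rm=V[:3,:3]; c=-Rm.T@V[:3,3]
    d=Rm.T@np.array([(u-im['cx'])/im['fx'],(v-im['cy'])/im['fy'],1.]); return c,d
def onz(im,u,v,z):
    c,d=ray(im,u,v); return c+d*(z-c[2])/d[2]
def tri(im1,p1,im2,p2):
    c1,d1=ray(im1,*p1);c2,d2=ray(im2,*p2)
    s=np.linalg.lstsq(np.c_[d1,-d2],c2-c1,rcond=None)[0]
    a=c1+d1*s[0];b=c2+d2*s[1]; return (a+b)/2,np.linalg.norm(a-b)
def proj(im,p):
    q=np.array(im['view'])@np.r_[p,1]; return im['fx']*q[0]/q[2]+im['cx'],im['fy']*q[1]/q[2]+im['cy']
def save(d,n): np.save(n,d,allow_pickle=True)
def load(n): return np.load(n+'.npy',allow_pickle=True).item()
E
python3 - <<'E'
from h import *
ims=[]
for n in ("side","top"):
    im=robot.get_image(n); save(im,n); ims.append(im['pixels'])
    c,d=ray(im,256,192); print(n,c,d,im['fx'])
w=robot.get_image("wrist"); save(w,"wrist"); print(w['view'],w['fx'])
cv2.imwrite('pics/top.png',cv2.resize(ims[1],(800,600),interpolation=cv2.INTER_CUBIC))
cv2.imwrite('pics/side.png',cv2.resize(ims[0],(800,600),interpolation=cv2.INTER_CUBIC))
print(robot.read_state())
E
```

```text
side [412.70372601 941.13988518 636.68547085] [ 0.14218333 -0.86657968 -0.47854979] 377.8300179518262
top [ 488.48690071  -39.04141885 1062.55551852] [ 0.11173921  0.01377014 -0.9936621 ] 398.92031669527313
[[ 3.68009277e-01 -9.29820109e-01 -1.93289248e-03 -5.48872631e+02]
 [-8.92686687e-01 -3.53892499e-01  2.79053003e-01 -3.67197908e+01]
 [-2.60153130e-01 -1.00968627e-01 -9.60273755e-01  3.79592700e+02]
 [ 0.00000000e+00  0.00000000e+00  0.00000000e+00  1.00000000e+00]] 334.29849244624995
{'clock': 0.15, 'joint_positions': array([-1.29812659e+00,  8.77950811e-02,  1.37190832e+00,  2.82574335e-06,
        1.68364034e+00, -1.03086105e-01]), 'joint_velocities': array([ 2.34159082e-03, -1.35168553e-03, -3.14868020e-03,  7.48520906e-05,
       -1.24640547e-03,  7.18382487e-04]), 'effort': array([-1.04217539e-03, -3.52374101e+01, -3.13678229e+01, -4.49752024e-04,
        8.13402585e-03, -8.53153153e-06]), 'tool_pos': array([ 201.73363787, -511.24381667,  230.40203471]), 'orientation': array([ 9.82402391e-01,  1.86774665e-01, -7.27510672e-05, -8.72517454e-04]), 'ft_force': array([0.29939507, 1.08364276, 0.73954958]), 'torque': array([ 0.05081941, -0.04997396, -0.00121547]), 'finger_force': 0.0, 'finger_gap': 85.59971840077579}
```

View pics/top.png

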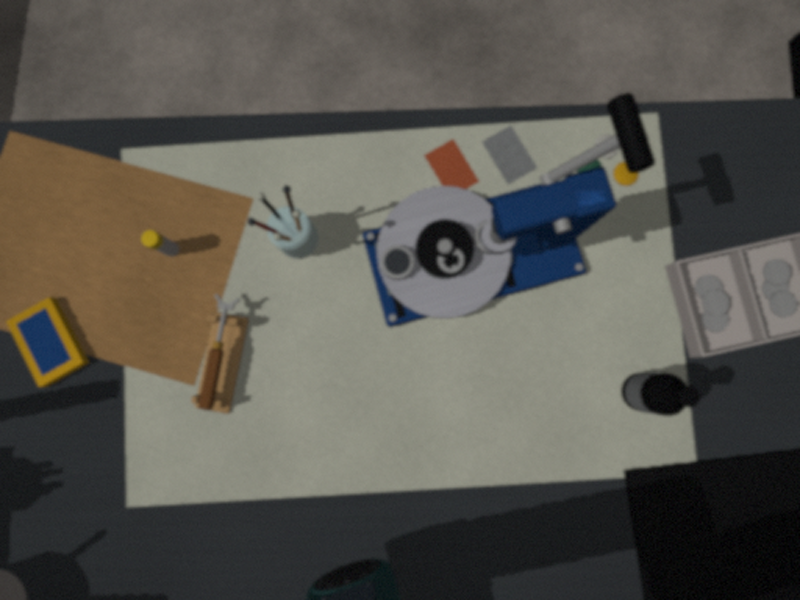

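View pics/side.png

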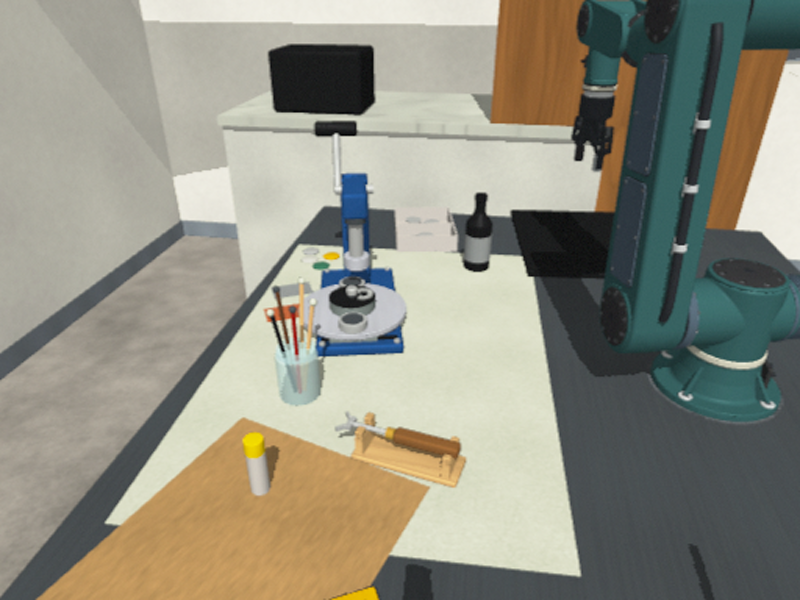

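The top view shows the fork at (215,355) pointing up in the image (+x) and slightly right. The post is at (445,245) with the clip below it at (452,262), on the robot's side. The column is at (550,210), and the jar, glue and bottle are clear of the route. The side view shows the fork level at (410,438).

```bash
python3 - <<'E'
from h import *
t=load('top');s=load('side');k=1.5625
def blob(im,lo,hi,roi):
    hsv=cv2.cvtColor(im['pixels'],cv2.COLOR_BGR2HSV);m=cv2.inRange(hsv,lo,hi)
    x0,y0,x1,y1=[int(a/k) for a in roi];z=np.zeros_like(m);z[y0:y1,x0:x1]=m[y0:y1,x0:x1]
    c=max(cv2.findContours(z,cv2.RETR_EXTERNAL,cv2.CHAIN_APPROX_NONE)[0],key=cv2.contourArea)
    return c
for n,im,roi in(('top',t,(190,330,250,415)),('side',s,(380,420,470,470))):
    hsv=cv2.cvtColor(im['pixels'],cv2.COLOR_BGR2HSV)
    p=(211,375) if n=='top' else (425,442)
    h,sa,v=[int(a) for a in hsv[int(p[1]/k),int(p[0]/k)]]; print(n,'hsv',h,sa,v)
    c=blob(im,(max(h-6,0),sa-40,max(v-45,0)),(h+6,255,v+30),roi)
    r=cv2.minAreaRect(c);b=cv2.boxPoints(r); print(r)
    b=b[np.argsort(b[:,1 if n=='top' else 0])]; e=[b[:2].mean(0),b[2:].mean(0)]; print(n,e)
    if n=='top': et=e
    else: es=e
P=[]
for a,b in zip(et,es):
    q,r=tri(t,a,s,b);print('handle end',q,r);P.append(q)
d=P[0]-P[1];print('len',np.linalg.norm(d),'yaw',np.degrees(np.arctan2(d[1],d[0])))
for nm,p in(('post',(445,244)),('clip',(452,262)),('cup',(400,262))):
    print(nm,onz(t,p[0]/k,p[1]/k,{'post':85.5,'clip':68,'cup':58}[nm]))
w=load('wrist');V=w['view'];c,d=ray(w,256,192);st=robot.read_state()
T=R.from_quat(st['orientation']);print('cam in tool',T.inv().apply(c-st['tool_pos']),T.inv().apply(d))
print(T.as_matrix())
a=t['pixels'][130:190,220:350];b=s['pixels'][165:235,195:270]
o=np.vstack([cv2.resize(a,(650,300),interpolation=cv2.INTER_CUBIC),cv2.resize(b,(650,300),interpolation=cv2.INTER_CUBIC)]);cv2.imwrite('pics/c1.png',cv2.convertScaleAbs(o,alpha=1.6))
E
```

```text
top hsv 13 157 91
((139.91958618164062, 235.16476440429688), (20.95792579650879, 53.536094665527344), 11.9761323928833)
top [array([145.47406, 208.97934], dtype=float32), array([134.3651 , 261.35016], dtype=float32)]
side hsv 15 165 151
((270.50897216796875, 282.4432373046875), (47.814456939697266, 16.8215389251709), 22.98871612548828)
side [array([248.50041, 273.10626], dtype=float32), array([292.51755, 291.7802 ], dtype=float32)]
handle end [554.15496266 260.02954776  40.01597616] 24.212769534237665
handle end [433.45215283 292.79691921  28.35103601] 1.8532764677584304
len 125.61424983569394 yaw -15.188127473279845
post [686.23813015 -99.05887511  85.5       ]
clip [ 659.98593471 -110.52197447   68.        ]
cup [663.86732746 -26.51007942  58.        ]
cam in tool [  71.25820424   -0.33841098 -143.28331969] [-0.27328861  0.01290483  0.9619503 ]
[[ 9.30230438e-01  3.66975629e-01 -4.68869956e-04]
 [ 3.66975883e-01 -9.30228926e-01  1.68715035e-03]
 [ 1.82986667e-04 -1.74150258e-03 -9.99998467e-01]]
```

View pics/c1.png

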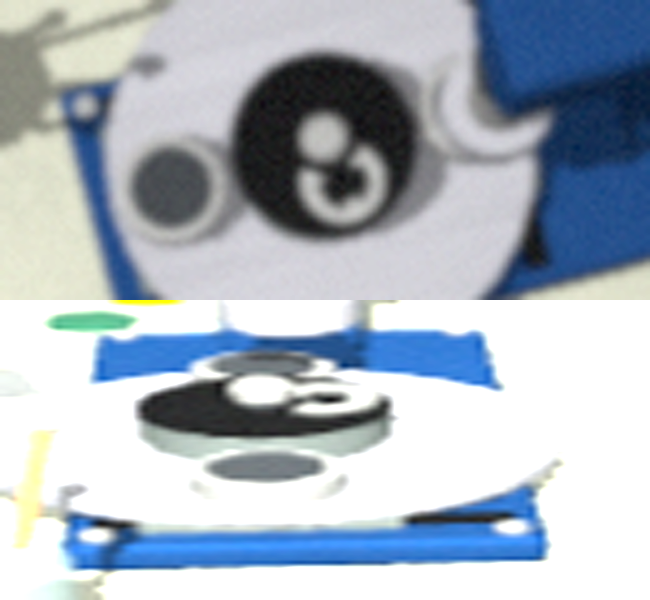

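The crop shows the post's bright top at (322,137) and the clip at (342,185), with its mouth towards the post. The tops and faces overlap in these views, so I'll take a closer look with the wrist camera above the hub, on the robot's side.

Request:
{"api": "servo_tool", "payload": {"increments": [[[20,-10,0,0,0,0,85],[65,-32,0,0,0,1,85],[110,-54,0,0,0,1,85],[155,-76,0,0,0,2,85],[200,-98,0,0,0,2,85],[245,-120,0,0,0,3,85],[290,-142,0,0,0,3,85],[335,-164,0,0,0,4,85],[380,-186,0,0,0,4,85],[425,-208,0,0,0,4.5,85],[470,-230,0,0,0,4.5,85],[514,-253,0,0,0,4.5,85]]]}}

```text
clock: 1.35
tool_pos: [587.8, -86.3, 230.9]
orientation: [0.989, 0.148, -0.0, 0.0]
ft_force: [0.5, -0.4, -0.4]
finger_gap: 84.9
finger_force: 0.0
```

Request:
{"api": "servo_tool", "payload": {"increments": [[[0,0,0,0,0,0,85],[0,0,0,0,0,0,85],[0,0,0,0,0,0,85]]]}}

```text
clock: 1.65
tool_pos: [586.2, -88.7, 231.0]
orientation: [0.989, 0.148, -0.001, 0.0]
ft_force: [0.1, 0.2, 0.6]
finger_gap: 85.1
finger_force: 0.0
```

```bash
python3 - <<'E'
from h import *
w=robot.get_image('wrist');save(w,'w1');st=robot.read_state();print(st['clock'],st['tool_pos'],R.from_quat(st['orientation']).as_matrix().round(3))
print(proj(w,[686,-99,85]))
cv2.imwrite('pics/w1.png',cv2.resize(w['pixels'],(800,600),interpolation=cv2.INTER_CUBIC))
E
```

```text
1.7 [586.10745203 -89.09785721 231.29268653] [[ 0.957  0.291 -0.   ]
 [ 0.291 -0.957 -0.   ]
 [-0.001  0.    -1.   ]]
(np.float64(300.06759567599596), np.float64(69.55135058194439))
```

View pics/w1.png

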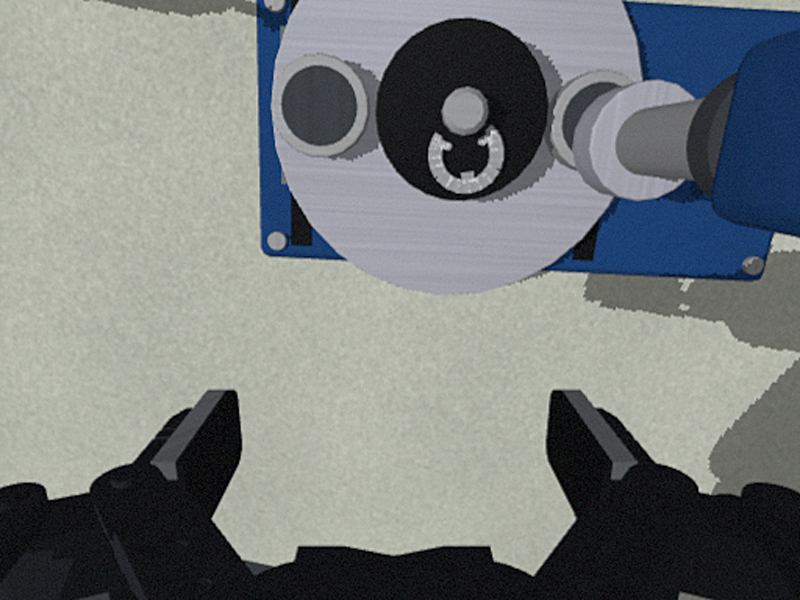

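The wrist view shows the post top at (465,111), the clip centred near (466,158) with its mouth up towards the post, the hub at (462,108) and the base bolts at (277,241) and (752,265). I'll take a second view 60 mm to the left, then go on over the fork.

Request:
{"api": "servo_tool", "payload": {"increments": [[[1,-20,0,0,0,0,85],[3,-45,0,0,0,0,85],[4,-60,0,0,0,0,85],[4,-60,0,0,0,0,85],[4,-60,0,0,0,0,85],[4,-60,0,0,0,0,85]]]}}

```text
clock: 2.3
tool_pos: [573.1, -30.6, 231.3]
orientation: [0.989, 0.147, 0.0, 0.0]
ft_force: [-0.7, -0.8, -0.0]
finger_gap: 84.8
finger_force: 0.0
```

```bash
python3 - <<'E'
from h import *
save(robot.get_image('wrist'),'w2')
E
```

Request:
{"api": "servo_tool", "payload": {"increments": [[[2,-30,0,0,0,4,85],[4,-75,0,0,0,9,85],[7,-120,0,0,0,15,85],[10,-165,0,0,0,20,85],[13,-210,0,0,0,25,85],[16,-255,0,0,0,29,85],[18,-290,0,0,0,32,85],[19,-312,0,0,0,32,85],[19,-312,0,0,0,32,85],[19,-312,0,0,0,32,85],[19,-312,0,0,0,32,85]]]}}

```text
clock: 3.45
tool_pos: [500.4, 273.1, 231.2]
orientation: [0.991, -0.131, 0.0, 0.0]
ft_force: [0.3, -0.2, 0.0]
finger_gap: 84.6
finger_force: 0.0
```

```bash
python3 - <<'E'
from h import *
w=robot.get_image('wrist');save(w,'f1');st=robot.read_state();save(st,'f1s');print(st['clock'],st['tool_pos'],R.from_quat(st['orientation']).as_matrix().round(3))
w2=load('w2')['pixels'];c=w2[0:200,150:512]
o=np.vstack([cv2.resize(w['pixels'],(480,360)),cv2.resize(c,(434,240))[:, :434] if 0 else cv2.copyMakeBorder(cv2.resize(c,(434,240)),0,0,0,46,0)])
cv2.imwrite('pics/f1.png',o)
W=[load('w1'),load('w2')]
C=[]
for im in W:
    g=cv2.cvtColor(im['pixels'],cv2.COLOR_BGR2GRAY)
    u,v=proj(im,[686,-99,66])
    m=(g<60).astype(np.uint8)
    n,l,s,ce=cv2.connectedComponentsWithStats(m)
    i=min([j for j in range(1,n) if s[j,4]>1500],key=lambda j:np.hypot(ce[j][0]-u,ce[j][1]-v))
    hull=cv2.convexHull(np.argwhere(l==i)[:,::-1].astype(np.int32))
    el=cv2.fitEllipse(hull); mm=np.zeros_like(m);cv2.fillConvexPoly(mm,hull,1);mm=cv2.erode(mm,np.ones((5,5)))
    b=((g>85)&(mm>0)).astype(np.uint8)
    n,l,s,ce=cv2.connectedComponentsWithStats(b)
    print('hub',el[0],el[1])
    for j in range(1,n):
        if s[j,4]>40:
            cn=cv2.findContours((l==j).astype(np.uint8),cv2.RETR_EXTERNAL,cv2.CHAIN_APPROX_NONE)[0][0]
            print(' blob',s[j],ce[j].round(1),cv2.minEnclosingCircle(cn))
E
```

```text
3.5 [500.45574093 273.0126043  231.23919929] [[ 0.966 -0.26   0.   ]
 [-0.26  -0.966 -0.001]
 [ 0.     0.001 -1.   ]]
hub (295.30889892578125, 69.50495910644531) (109.31444549560547, 116.57139587402344)
 blob [283  55  29  32 706] [297.1  70.6] ((296.8402099609375, 70.47937774658203), 15.629426002502441)
 blob [274  81  49  43 929] [298.2 104.9] ((298.2045593261719, 99.20454406738281), 24.97993278503418)
hub (362.73309326171875, 75.24365997314453) (107.16307067871094, 118.41867065429688)
 blob [352  61  32  31 737] [367.4  76.5] ((367.3888854980469, 76.33333587646484), 16.304027557373047)
 blob [340  86  50  43 949] [364.6 109.9] ((365.2091979980469, 104.62945556640625), 25.42210578918457)
```

View pics/f1.png

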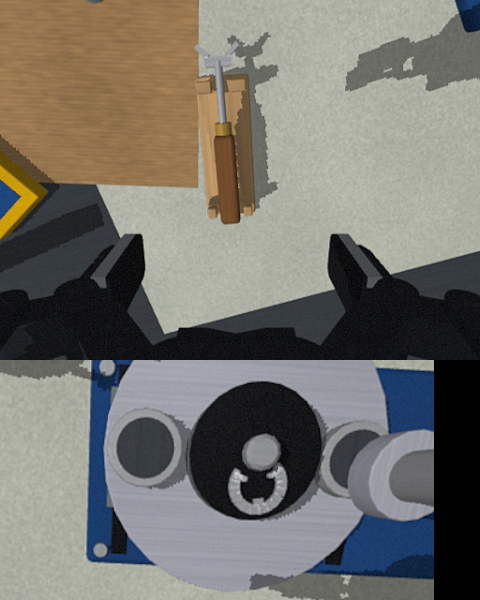

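The upper picture shows the fork in its rest, with the prongs at (216,55) and the handle from (222,130) to (230,222). The lower one shows the hub again, with the post at (262,452) and the clip at (257,490). Next I'll triangulate the press and measure the fork.

```bash
cat > fork.py <<'E'
from h import *
def handle(im):
    hsv=cv2.cvtColor(im['pixels'],cv2.COLOR_BGR2HSV)
    m=((cv2.inRange(hsv,(4,110,30),(13,255,140)))>0).astype(np.uint8)
    m=cv2.morphologyEx(m,cv2.MORPH_OPEN,np.ones((5,5)))
    u,v=proj(im,[485,277,54]);n,l,s,ce=cv2.connectedComponentsWithStats(m)
    i=min([j for j in range(1,n) if s[j,4]>500],key=lambda j:np.hypot(ce[j][0]-u,ce[j][1]-v))
    r=cv2.minAreaRect(np.argwhere(l==i)[:,::-1].astype(np.int32))
    b=cv2.boxPoints(r);b=b[np.argsort(b[:,1])];return r,b[:2].mean(0),b[2:].mean(0)
E
python3 - <<'E'
from fork import *
f=load('f1');r,a,b=handle(f);print(r,a,b)
A,B=onz(f,*a,54),onz(f,*b,54);d=A-B;print('handle top ends',A,B,np.linalg.norm(d),np.degrees(np.arctan2(d[1],d[0])))
k=.9375
P=onz(f,216/k,62/k,45);print('notch-ish',P)
w1,w2=load('w1'),load('w2')
print('posttop',tri(w1,(296.8,70.5),w2,(367.4,76.3)))
for z in(66,):print('hub',onz(w1,295.3,69.5,z),onz(w2,362.7,75.2,z))
# clip: circle through outer bottom edge; use enclosing-box: left/right extents and bottom
for im,(x,y,ww,h) in((w1,(274,81,49,43)),(w2,(340,86,50,43))):
    cx=x+ww/2-.5;bot=y+h-1
    L=onz(im,x,y+h-ww/2,70);Rr=onz(im,x+ww-1,y+h-ww/2,70);bo=onz(im,cx,bot,70)
    print('clip w',np.linalg.norm(L-Rr),'mid',(L+Rr)/2,'bot',bo)
for u,v in((277,241),(752,265)):print('bolt',onz(w1,u/1.5625,v/1.5625,24))
print('clip tri',tri(w1,(298.2,99.2),w2,(365.2,104.6)))
cup=[onz(w1,323/1.5625,106/1.5625,58),onz(w2,(150+150*362/434),(447-360)*200/240,58)];print('cup',cup)
E
```

```text
Traceback (most recent call last):
  File "fork.py", line 7, in handle
    i=min([j for j in range(1,n) if s[j,4]>500],key=lambda j:np.hypot(ce[j][0]-u,ce[j][1]-v))
ValueError: min() iterable argument is empty
```

```bash
python3 - <<'E'
from h import *
f=load('f1');h=cv2.cvtColor(f['pixels'],cv2.COLOR_BGR2HSV);k=.9375
for p in((228,180),(225,150),(230,210),(216,170),(237,150),(120,100)):print(p,h[int(p[1]/k),int(p[0]/k)])
E
sed -i 's/(4,110,30),(13,255,140)/LO,HI/; s/^def/LO,HI=(8,155,60),(14,255,112)\ndef/' fork.py
cat > m1.py <<'E'
from fork import *
w1,w2=load('w1'),load('w2')
print('posttop',tri(w1,(296.8,70.5),w2,(367.4,76.3)))
for z in(66,):print('hub',onz(w1,295.3,69.5,z),onz(w2,362.7,75.2,z))
for im,(x,y,ww,h) in((w1,(274,81,49,43)),(w2,(340,86,50,43))):
    cx=x+ww/2-.5;bot=y+h-1
    L=onz(im,x,y+h-ww/2,70);Rr=onz(im,x+ww-1,y+h-ww/2,70);bo=onz(im,cx,bot,70)
    print('clip w',np.linalg.norm(L-Rr),'mid',(L+Rr)/2,'bot',bo)
for u,v in((277,241),(752,265)):print('bolt',onz(w1,u/1.5625,v/1.5625,24))
print('clip tri',tri(w1,(298.2,99.2),w2,(365.2,104.6)))
print('cup',onz(w1,323/1.5625,106/1.5625,58),onz(w2,(150+150*362/434),(447-360)*200/240,58))
f=load('f1');k=.9375;print('notch-ish',onz(f,216/k,62/k,45))
r,a,b=handle(f);print(r,a,b)
A,B=onz(f,*a,54),onz(f,*b,54);d=A-B;print('handle top ends',A,B,np.linalg.norm(d),np.degrees(np.arctan2(d[1],d[0])))
E
python3 m1.py
```

```text
(228, 180) [ 13 168 109]
(225, 150) [ 15 162 112]
(230, 210) [ 13 175 109]
(216, 170) [ 16 120 145]
(237, 150) [ 16 109 112]
(120, 100) [ 18 122 151]
posttop (array([685.16209999, -97.26357739,  79.317111  ]), np.float64(0.07055875079296099))
hub [686.90470701 -97.10261808  66.        ] [686.82555996 -96.94396144  66.        ]
clip w 42.0560286016563 mid [ 663.83159985 -107.0851714    70.        ] bot [ 644.7535806  -113.75634116   70.        ]
clip w 43.1734471199428 mid [ 664.45271046 -106.45937249   70.        ] bot [ 645.1186387  -114.42774877   70.        ]
bolt [575.40883277  -9.65047255  24.        ]
bolt [ 654.59821735 -324.22744102   24.        ]
clip tri (array([ 664.11788323, -107.11265695,   70.41497815]), np.float64(0.019316528357636774))
cup [665.9904423  -22.21632954  58.        ] [667.2305291 -23.5666735  58.       ]
notch-ish [600.53247984 266.90446092  45.        ]Traceback (most recent call last):
  File "m1.py", line 13, in <module>
    r,a,b=handle(f);print(r,a,b)
          ~~~~~~^^^
  File "fork.py", line 8, in handle
    i=min([j for j in range(1,n) if s[j,4]>500],key=lambda j:np.hypot(ce[j][0]-u,ce[j][1]-v))
ValueError: min() iterable argument is empty
```

```bash
sed -i "s/^LO,HI.*/LO,HI=(8,142,40),(17,255,128)/; s/cvtColor(im\['pixels'\]/cvtColor(cv2.GaussianBlur(im['pixels'],(5,5),0)/" fork.py; python3 m1.py | tail -3
```

```text
notch-ish [600.53247984 266.90446092  45.        ]
((242.14443969726562, 190.37548828125), (92.60481262207031, 20.802156448364258), 85.07289123535156) [238.1676  144.24419] [246.12128 236.50679]
handle top ends [530.37999401 278.74563445  54.        ] [436.27387131 296.5444964   54.        ] 95.77453636280693 -10.710184508882282
```

Request:
{"api": "servo_tool", "payload": {"increments": [[[-4,-3,20,0,0,-1.5,85],[-9,-7,50,0,0,-3,85],[-13,-10,75,0,0,-4.6,85],[-13,-10,80,0,0,-4.6,85],[-13,-10,80,0,0,-4.6,85],[-13,-10,80,0,0,-4.6,85]]]}}

```text
clock: 4.1
tool_pos: [491.1, 287.1, 153.0]
orientation: [0.996, -0.091, 0.001, -0.001]
ft_force: [0.6, -0.1, 0.5]
finger_gap: 85.1
finger_force: 0.0
```

```bash
python3 - <<'E'
from fork import *
f=load('f1');g=robot.get_image('wrist');save(g,'f2');st=robot.read_state();print(st['tool_pos'],np.degrees(R.from_quat(st['orientation']).as_euler('zyx')))
r,a,b=handle(g);print(r,a,b);_,a0,b0=handle(f)
print(tri(f,a0,g,a),tri(f,b0,g,b))
A,B=onz(g,*a,54),onz(g,*b,54);d=A-B;print(A,B,np.linalg.norm(d),np.degrees(np.arctan2(d[1],d[0])))
cv2.imwrite('pics/f2.png',g['pixels'])
E
```

```text
[491.20226685 287.26250162 153.41922612] [  10.43818303    0.19554951 -179.92769492]
((253.5, 202.0), (120.0, 27.0), 90.0) [253.5 142. ] [253.5 262. ]
(array([529.6531772 , 279.13465938,  48.85401512]), np.float64(0.2107896902452474)) (array([438.38708596, 295.82322744,  59.0142819 ]), np.float64(0.15781809042969275))
[530.19250114 279.04546886  54.        ] [435.84718696 296.20092203  54.        ] 95.89237655245599 -10.305880919317884
```

View pics/f2.png

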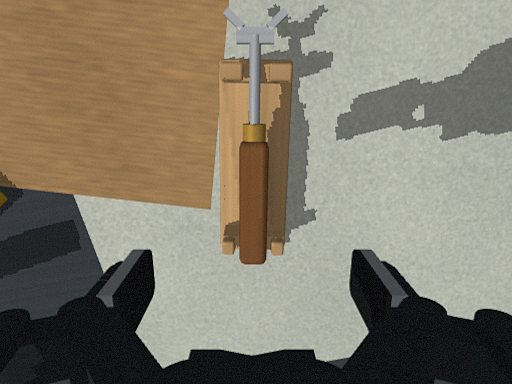

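Seen close up, the fork lies along the image's vertical, with the handle from (253,142) to (253,263), the prong tips at (230,13) and (283,13), and the axis centred between the fingers. The handle top measures 54 mm as expected. I'll descend and grip.

Request:
{"api": "servo_tool", "payload": {"increments": [[[4,1,25,0,0,0,85],[4,1,65,0,0,0,70],[4,1,100,0,0,0,60],[4,1,120,0,0,0,60],[4,1,127,0,0,0,60],[4,1,127,0,0,0,60],[4,1,127,0,0,0,40],[4,1,127,0,0,0,15],[4,1,127,0,0,0,15],[4,1,127,0,0,0,15],[4,1,127,0,0,0,15],[4,1,127,0,0,0,15]]], "newtons": 80}}

```text
clock: 5.35
tool_pos: [495.1, 286.4, 26.5]
orientation: [0.996, -0.09, 0.002, -0.001]
ft_force: [0.7, -0.1, 5.4]
finger_gap: 20.3
finger_force: 78.8
```

Request:
{"api": "servo_tool", "payload": {"increments": [[[0,0,0,0,0,0,15],[0,0,0,0,0,0,15],[0,0,0,0,0,0,15]]]}}

```text
clock: 5.65
tool_pos: [495.1, 286.4, 26.6]
orientation: [0.996, -0.09, 0.002, -0.001]
ft_force: [1.1, -0.6, 5.2]
finger_gap: 20.7
finger_force: 78.8
```

Request:
{"api": "servo_tool", "payload": {"increments": [[[0,0,-8,0,0,0,15],[0,0,-25,0,0,0,15],[0,0,-60,0,0,0,15],[0,0,-95,0,0,0,15],[0,0,-115,0,0,0,15],[0,0,-120,0,0,0,15],[0,0,-120,0,0,0,15],[0,0,-120,0,0,0,15]]]}}

```text
clock: 6.45
tool_pos: [492.5, 285.2, 142.3]
orientation: [0.996, -0.09, -0.002, 0.001]
ft_force: [0.7, -0.6, -1.4]
finger_gap: 20.5
finger_force: 78.1
```

```bash
python3 - <<'E'
from h import *
st=robot.read_state();print(st['tool_pos'],np.degrees(R.from_quat(st['orientation']).as_euler('zyx')),st['ft_force'],st['torque'],st['finger_gap'])
w=robot.get_image('wrist');s=robot.get_image('side');t=robot.get_image('top')
for n,i in(('gw',w),('gs',s),('gt',t)):save(i,n)
def crop(i,p,r=45):
    u,v=map(int,proj(i,p));print(u,v);return cv2.resize(i['pixels'][max(v-r,0):v+r,max(u-r,0):u+r],(300,300),interpolation=cv2.INTER_CUBIC)
p=st['tool_pos']+[70,-13,19]
o=np.vstack([cv2.resize(w['pixels'],(400,300)),np.hstack([crop(s,p),crop(t,p)])[:, :400]]) if 0 else np.hstack([cv2.resize(w['pixels'],(400,300)),crop(s,p)])
cv2.imwrite('pics/g.png',np.vstack([o,cv2.copyMakeBorder(crop(t,p),0,0,0,400,0)]))
E
```

```text
[492.54504622 285.188481   142.26116811] [ 10.36482967  -0.18693091 179.90797115] [ 0.74386675 -0.55516183 -1.40751041] [ 0.01440489 -0.00710541  0.01091321] 20.530235881858225
237 232
125 207
```

View pics/g.png

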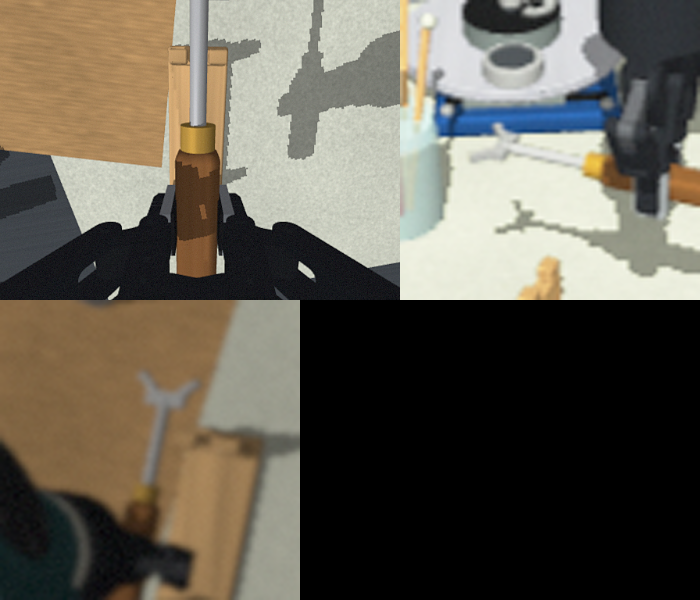

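The fork is held. The shank runs straight up the wrist image. In the side crop the prong tips are at (472,156) and (497,128), and in the top crop at (143,375) and (195,380). I'll triangulate those tips to get the tool's tilt and reach.

```bash
python3 - <<'E'
from h import *
s,t,w=load('gs'),load('gt'),load('gw');st=robot.read_state();T=R.from_quat(st['orientation'])
for a,b in(((213.6,233.8),(122.9,184.5)),((221.1,225.4),(138.5,186))):
    p,e=tri(s,a,t,b);print(p,e,T.inv().apply(p-st['tool_pos']))
g=cv2.cvtColor(w['pixels'],cv2.COLOR_BGR2HSV)
for r in (15,60,110,140):
    row=g[r];m=(row[:,1]<40)&(row[:,2]>75) if r<150 else 0
    m&=(np.abs(np.arange(512)-253)<22);x=np.where(m)[0]
    if len(x):
        u=x.mean();c,d=ray(w,u,r);q=c+d*(st['tool_pos'][2]+19-c[2])/d[2];print(r,x.min(),x.max(),T.inv().apply(q-st['tool_pos']))
E
```

```text
[615.31683887 279.73642111 157.89837827] 0.6531530967111862 [121.63398877 -16.66974666 -16.19360831]
[609.25235574 243.37650694 157.22897711] 2.9323287350857394 [122.21505241  20.18625065 -15.44045553]
15 232 274 [ 9.72945944e+01  3.72164983e-02 -1.93067524e+01]
60 243 265 [ 83.23757971   0.41468958 -19.26156523]
110 243 264 [ 66.40264297   0.28493953 -19.20879922]
140 243 263 [ 55.62318005   0.12781865 -19.17518489]
```

Request:
{"api": "servo_tool", "payload": {"increments": [[[2,15,0,0,0,0,15],[8,50,0,0,0,-2,15],[14,95,0,0,0,-5,15],[21,140,0,0,0,-8,15],[29,190,0,0,0,-11,15],[37,240,0,0,0,-14,15],[44,290,0,0,0,-17,15],[52,340,0,0,0,-20,15],[59,385,0,0,0,-22,15],[64,418,0,0,0,-24,15],[67,435,0,0,0,-24.7,15],[67,435,0,0,0,-24.7,15]]]}}

```text
clock: 7.8
tool_pos: [480.0, -157.3, 143.8]
orientation: [0.992, 0.122, -0.001, 0.0]
ft_force: [0.4, 0.8, -1.1]
finger_gap: 20.6
finger_force: 78.3
```

Request:
{"api": "servo_tool", "payload": {"increments": [[[0,0,0,0,0,0,15],[0,0,0,0,0,0,15],[0,0,0,0,0,0,15]]]}}

```text
clock: 8.1
tool_pos: [481.1, -153.3, 144.2]
orientation: [0.992, 0.125, -0.0, -0.0]
ft_force: [-0.5, -0.9, -0.4]
finger_gap: 20.9
finger_force: 78.3
```

```bash
cat > aim.py <<'E'
import sys
from h import *
# args: tip position along/lateral from post (press axes), TCP z -> tool shift
post=np.array([686.9,-97.0]);yaw=np.radians(14.3);u=np.array([np.cos(yaw),np.sin(yaw)]);v=np.array([-u[1],u[0]])
TIP=128
st=robot.read_state();T=R.from_quat(st['orientation']);d=st['tool_pos'][:2]-post
print('clock',st['clock'],'TCP',st['tool_pos'].round(1),'euler',np.degrees(T.as_euler('zyx')).round(2),'tip along/lat',(d@u+TIP).round(1),(d@v).round(1),'F',st['ft_force'].round(1))
if len(sys.argv)>3:
    a,l,z=map(float,sys.argv[1:4]);g=np.r_[post+(a-TIP)*u+l*v,z];print('shift',T.inv().apply(g-st['tool_pos']).round(1))
E
python3 aim.py -43 -5 74
```

```text
clock 8.1 TCP [ 481.1 -153.3  144.2] euler [-1.4420e+01 -1.0000e-02 -1.7999e+02] tip along/lat -85.3 -3.7 F [-0.5 -0.9 -0.4]
shift [42.3  1.4 70.2]
```

Request:
{"api": "servo_tool", "payload": {"increments": [[[5,0,10,0,0,0,15],[15,0,30,0,0,0,15],[28,1,50,0,0,0,15],[38,1,65,0,0,0,15],[42,1,70,0,0,0,15],[42,1,70,0,0,0,15],[42,1,70,0,0,0,15],[42,1,70,0,0,0,15]]]}}

```text
clock: 8.9
tool_pos: [522.6, -145.1, 75.5]
orientation: [0.992, 0.125, 0.001, 0.001]
ft_force: [0.0, 0.6, -0.4]
finger_gap: 20.6
finger_force: 78.3
```

```bash
python3 aim.py -43 -5 56; python3 - <<'E'
from h import *
s=robot.get_image('side');t=robot.get_image('top');save(s,'hs');save(t,'ht')
def crop(i,p,r=25):
    u,v=map(int,proj(i,p));print(u-r,v-r);return cv2.resize(i['pixels'][v-r:v+r,u-r:u+r],(400,400),interpolation=cv2.INTER_CUBIC)
cv2.imwrite('pics/h.png',cv2.convertScaleAbs(np.hstack([crop(s,[660,-107,75]),cv2.convertScaleAbs(crop(t,[660,-107,75]),alpha=1.5)]),alpha=.85))
E
```

```text
clock 8.9 TCP [ 522.6 -145.1   75.5] euler [-1.4330e+01  1.0000e-01  1.7995e+02] tip along/lat -43.1 -6.0 F [ 0.   0.6 -0.4]
shift [ 0.1 -1.1 19.5]
207 160
263 142
```

View pics/h.png

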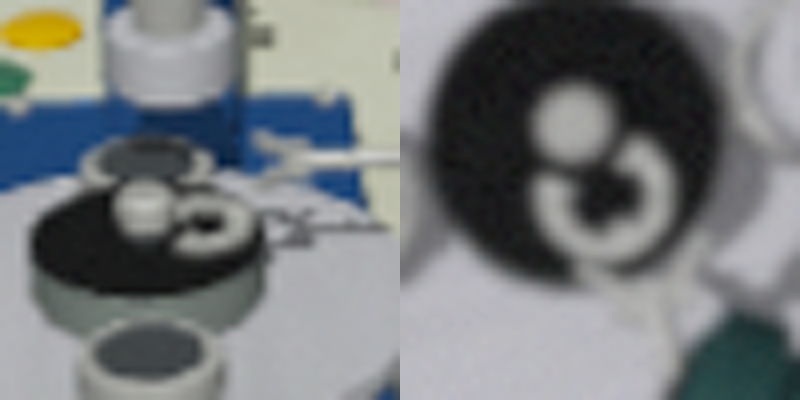

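The side crop shows the blade's prongs at (260,182) and (255,138), just right of the clip and above its level. The top crop shows the tips at (582,272) and (697,243), straddling the clip's back. I'll triangulate these.

```bash
python3 - <<'E'
from h import *
s,t=load('hs'),load('ht');post=np.array([686.9,-97.0]);y=np.radians(14.3);u=np.array([np.cos(y),np.sin(y)]);v=np.array([-u[1],u[0]])
def f(n,a,b):
    p,e=tri(s,a,t,b);d=p[:2]-post;print(n,p.round(1),round(e,1),'along',(d@u).round(1),'lat',(d@v).round(1))
S=lambda x,y:(207+x/8-.5,160+y/8-.5);T_=lambda x,y:(263+(x-400)/8-.5,142+y/8-.5)
f('tipL',S(260,182),T_(582,272));f('tipR',S(255,138),T_(697,243))
f('post',S(145,190),T_(573,122));f('clip',S(208,225),T_(605,198))
E
```

```text
tipL [637.1 -98.2  92.8] 1.1 along -48.5 lat 11.1
tipR [ 645.7 -133.5   94.1] 2.6 along -48.9 lat -25.2
post [684.5 -97.4  85.7] 0.4 along -2.4 lat 0.2
clip [ 662.8 -108.    66.5] 2.3 along -26.1 lat -4.7
```

Request:
{"api": "servo_tool", "payload": {"increments": [[[3,-1,5,0,0,0,15],[6,-2,12,0,0,0,15],[6,-2,18,0,0,0,15],[6,-2,21,0,0,0,15],[6,-2,21,0,0,0,15],[6,-2,21,0,0,0,15],[6,-2,21,0,0,0,15]]]}}

```text
clock: 9.7
tool_pos: [527.7, -141.6, 53.6]
orientation: [0.992, 0.125, 0.0, 0.0]
ft_force: [0.2, 0.4, -1.2]
finger_gap: 20.7
finger_force: 78.3
```

```bash
sed -i 's/TIP=128/TIP=125/' aim.py; python3 aim.py
```

```text
clock 9.7 TCP [ 527.7 -141.6   53.6] euler [-1.4320e+01  4.0000e-02  1.7998e+02] tip along/lat -40.3 -3.9 F [ 0.2  0.4 -1.2]
```

Request:
{"api": "servo_tool", "payload": {"increments": [[[0,0,1,0,0,0,15],[0,0,1,0,0,0,15],[0,0,1,0,0,0,15]]]}}

```text
clock: 10.0
tool_pos: [527.5, -141.5, 52.4]
orientation: [0.992, 0.125, 0.0, 0.0]
ft_force: [0.2, 0.1, -0.5]
finger_gap: 21.0
finger_force: 78.3
```

Request:
{"api": "servo_tool", "payload": {"increments": [[[0,0,1,0,0,0,15],[0,0,1,0,0,0,15],[0,0,1,0,0,0,15]]]}}

```text
clock: 10.3
tool_pos: [527.4, -141.4, 51.3]
orientation: [0.992, 0.125, -0.0, 0.0]
ft_force: [-0.6, 0.0, -0.6]
finger_gap: 20.7
finger_force: 78.3
```

Request:
{"api": "servo_tool", "payload": {"increments": [[[0,0,1,0,0,0,15],[0,0,1,0,0,0,15],[0,0,1,0,0,0,15]]]}}

```text
clock: 10.6
tool_pos: [527.7, -141.5, 50.6]
orientation: [0.992, 0.125, 0.0, 0.0]
ft_force: [-0.4, 0.2, 0.3]
finger_gap: 20.9
finger_force: 78.5
```

Request:
{"api": "servo_tool", "payload": {"increments": [[[0,0,1,0,0,0,15],[0,0,1,0,0,0,15],[0,0,1,0,0,0,15]]]}}

```text
clock: 10.9
tool_pos: [527.7, -141.6, 49.8]
orientation: [0.992, 0.125, 0.0, 0.0]
ft_force: [-1.3, -0.4, 2.2]
finger_gap: 20.7
finger_force: 78.8
```

Contact on the washer shows at TCP z ≈ 50.3. I'll rise about 1 mm, then advance slowly, bringing the fork into line with the post.

Request:
{"api": "servo_tool", "payload": {"increments": [[[0,0,-1.2,0,0,0,15],[0,0,-1.2,0,0,0,15],[1,0,-1.2,0,0,0,15],[2,0,-1.2,0,0,0,15],[3,0,-1.2,0,0,0,15],[4,0,-1.2,0,0,0,15],[5,-0.5,-1.2,0,0,0,15],[6,-1,-1.2,0,0,0,15],[7,-1.5,-1.2,0,0,0,15],[8,-2,-1.2,0,0,0,15],[8,-2,-1.2,0,0,0,15]]]}}

```text
clock: 12.0
tool_pos: [534.0, -138.0, 50.4]
orientation: [0.992, 0.125, -0.001, 0.0]
ft_force: [-3.5, -2.3, 1.7]
finger_gap: 20.9
finger_force: 78.8
```

Request:
{"api": "servo_tool", "payload": {"increments": [[[1,-0.5,0,0,0,0,15],[2,-1,0,0,0,0,15],[3,-1.5,0,0,0,0,15],[4,-2,0,0,0,0,15],[4,-2,0,0,0,0,15]]]}}

```text
clock: 12.5
tool_pos: [538.8, -134.3, 50.8]
orientation: [0.992, 0.125, 0.001, 0.0]
ft_force: [0.0, 0.3, 2.0]
finger_gap: 20.9
finger_force: 78.8
```

```bash
python3 aim.py; python3 - <<'E'
from h import *
s=robot.get_image('side');t=robot.get_image('top')
def crop(i,p,r=25):
    u,v=map(int,proj(i,p));print(u-r,v-r);return cv2.resize(i['pixels'][v-r:v+r,u-r:u+r],(400,400),interpolation=cv2.INTER_CUBIC)
cv2.imwrite('pics/i.png',cv2.convertScaleAbs(np.hstack([crop(s,[660,-107,75]),cv2.convertScaleAbs(crop(t,[660,-107,75]),alpha=1.5)]),alpha=.85))
E
```

```text
clock 12.5 TCP [ 538.8 -134.3   50.8] euler [-1.4350e+01  9.0000e-02 -1.7999e+02] tip along/lat -27.7 0.4 F [0.  0.3 2. ]
207 160
263 142
```

View pics/i.png

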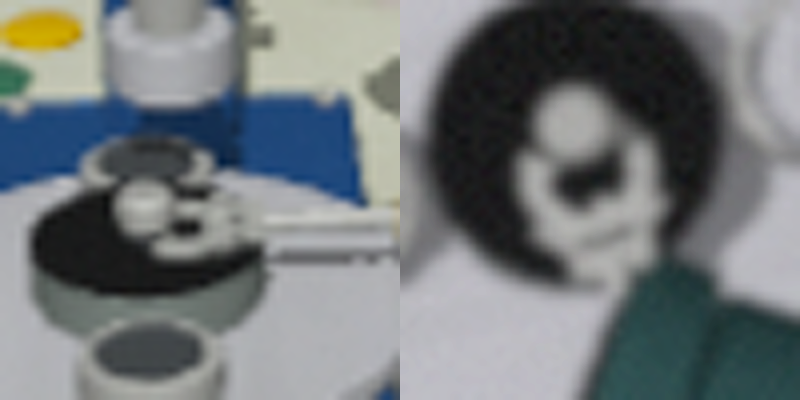

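The clip's back now sits in the notch between the prongs ((590,190) in the top crop), with its mouth facing the post at (573,122). I'll push on in small steps and watch the force.

Request:
{"api": "servo_tool", "payload": {"increments": [[[0.5,0,-0.4,0,0,0,15],[1.2,0,-0.4,0,0,0,15],[2,0,-0.4,0,0,0,15],[2.8,0,-0.4,0,0,0,15],[3.5,0,-0.4,0,0,0,15],[3.5,0,-0.4,0,0,0,15]]]}}

```text
clock: 13.2
tool_pos: [541.3, -133.8, 50.8]
orientation: [0.992, 0.125, -0.0, 0.0]
ft_force: [-1.7, -1.1, 3.6]
finger_gap: 20.7
finger_force: 78.9
```

Request:
{"api": "servo_tool", "payload": {"increments": [[[0.7,0,0,0,0,0,15],[1.4,0,0,0,0,0,15],[2,0,0,0,0,0,15],[2,0,0,0,0,0,15]]]}}

```text
clock: 13.6
tool_pos: [542.7, -133.8, 50.8]
orientation: [0.992, 0.124, -0.001, 0.0]
ft_force: [-4.6, -2.8, 3.9]
finger_gap: 20.3
finger_force: 79.0
```

Request:
{"api": "servo_tool", "payload": {"increments": [[[0.5,0,0,0,0,0,15],[1,0,0,0,0,0,15],[1,0,0,0,0,0,15]]]}}

```text
clock: 13.9
tool_pos: [543.1, -133.8, 50.7]
orientation: [0.992, 0.124, -0.002, 0.0]
ft_force: [-6.6, -2.4, 4.2]
finger_gap: 20.8
finger_force: 79.1
```

Request:
{"api": "servo_tool", "payload": {"increments": [[[0.5,0,0,0,0,0,15],[1,0,0,0,0,0,15],[1,0,0,0,0,0,15]]]}}

```text
clock: 14.2
tool_pos: [544.1, -133.5, 50.8]
orientation: [0.992, 0.124, -0.001, 0.0]
ft_force: [-6.2, -2.6, 3.8]
finger_gap: 20.7
finger_force: 79.1
```

Request:
{"api": "servo_tool", "payload": {"increments": [[[0.5,0,-0.4,0,0,0,15],[1,0,-0.4,0,0,0,15],[1,0,-0.4,0,0,0,15]]]}}

```text
clock: 14.5
tool_pos: [544.9, -133.2, 50.9]
orientation: [0.992, 0.124, -0.002, 0.0]
ft_force: [-7.8, -2.8, 4.4]
finger_gap: 21.0
finger_force: 79.0
```

Request:
{"api": "servo_tool", "payload": {"increments": [[[0.5,0,-0.3,0,0,0,15],[1,0,-0.3,0,0,0,15],[1,0,-0.3,0,0,0,15]]]}}

```text
clock: 14.8
tool_pos: [547.4, -132.2, 51.3]
orientation: [0.992, 0.125, 0.0, -0.0]
ft_force: [-1.9, -1.2, 0.8]
finger_gap: 20.6
finger_force: 78.8
```

Request:
{"api": "servo_tool", "payload": {"increments": [[[0.5,0,0,0,0,0,15],[1,0,0,0,0,0,15],[1,0,0,0,0,0,15]]]}}

```text
clock: 15.1
tool_pos: [548.6, -131.8, 51.5]
orientation: [0.992, 0.125, 0.0, -0.0]
ft_force: [-0.7, -0.9, 0.2]
finger_gap: 20.8
finger_force: 78.6
```

The force rose to about 8 N, then fell away. I'll confirm by feel, advancing gently.

Request:
{"api": "servo_tool", "payload": {"increments": [[[0.5,0,0,0,0,0,15],[1,0,0,0,0,0,15],[1,0,0,0,0,0,15]]]}}

```text
clock: 15.4
tool_pos: [549.5, -131.5, 51.6]
orientation: [0.992, 0.125, 0.0, -0.0]
ft_force: [-1.3, -0.2, 0.8]
finger_gap: 20.5
finger_force: 78.5
```

Request:
{"api": "servo_tool", "payload": {"increments": [[[0.5,0,0,0,0,0,15],[1,0,0,0,0,0,15],[1,0,0,0,0,0,15]]]}}

```text
clock: 15.7
tool_pos: [550.4, -131.3, 51.6]
orientation: [0.992, 0.125, 0.0, -0.0]
ft_force: [-0.3, 0.4, -0.1]
finger_gap: 21.0
finger_force: 78.5
```

Request:
{"api": "servo_tool", "payload": {"increments": [[[0.5,0,0,0,0,0,15],[1,0,0,0,0,0,15],[1,0,0,0,0,0,15]]]}}

```text
clock: 16.0
tool_pos: [551.3, -131.2, 51.6]
orientation: [0.992, 0.125, 0.0, 0.0]
ft_force: [0.3, -0.2, 0.6]
finger_gap: 20.5
finger_force: 78.5
```

```bash
python3 aim.py; python3 - <<'E'
from h import *
save(robot.get_image('top'),'t3');save(robot.get_image('side'),'s3')
E
```

```text
clock 16.0 TCP [ 551.3 -131.2   51.6] euler [-1.433e+01  1.000e-02  1.800e+02] tip along/lat -14.9 0.3 F [ 0.3 -0.2  0.6]
```

The fork moves freely behind the clip, which fits it having jumped home. I'll back off along the axis, then lift and look.

Request:
{"api": "servo_tool", "payload": {"increments": [[[-5,0,0,0,0,0,15],[-15,0,0,0,0,0,15],[-30,0,-2,0,0,0,15],[-50,0,-20,0,0,0,15],[-60,0,-60,0,0,0,15],[-65,0,-90,0,0,0,15],[-65,0,-95,0,0,0,15],[-65,0,-95,0,0,0,15],[-65,0,-95,0,0,0,15]]]}}

```text
clock: 17.0
tool_pos: [487.1, -146.9, 144.7]
orientation: [0.992, 0.125, -0.001, -0.001]
ft_force: [0.5, -1.4, -1.1]
finger_gap: 20.6
finger_force: 78.3
```

```bash
python3 aim.py; python3 - <<'E'
from h import *
w=robot.get_image('wrist');s=robot.get_image('side');t=robot.get_image('top')
def crop(i,p,r=25):
    u,v=map(int,proj(i,p));print(u-r,v-r)
    if v<r:v=r
    return cv2.resize(i['pixels'][v-r:v+r,u-r:u+r],(400,400),interpolation=cv2.INTER_CUBIC)
print(proj(w,[686.9,-97,70]))
cv2.imwrite('pics/j.png',cv2.convertScaleAbs(np.hstack([crop(s,[680,-100,72]),cv2.convertScaleAbs(crop(t,[680,-100,72]),alpha=1.5)]),alpha=.85))
E
```

```text
clock 17.0 TCP [ 487.1 -146.9  144.7] euler [-1.4330e+01 -1.7000e-01 -1.7993e+02] tip along/lat -81.0 1.0 F [ 0.5 -1.4 -1.1]
(np.float64(254.98566450137017), np.float64(-177.41023487928368))
201 161
259 134
```

View pics/j.png

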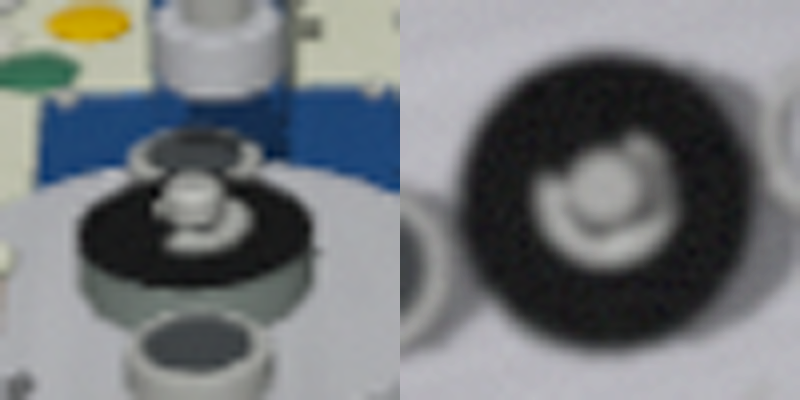

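The clip now rings the post concentrically (post (605,187), clip and hub centre (607,200) in the top crop), so it is seated. I'll carry the fork back above its rest.

Request:
{"api": "servo_tool", "payload": {"increments": [[[4,-15,0,0,0,1,15],[13,-50,0,0,0,4,15],[26,-95,0,0,0,7,15],[38,-140,0,0,0,10,15],[51,-185,0,0,0,13,15],[64,-230,0,0,0,16,15],[76,-275,0,0,0,18,15],[89,-320,0,0,0,20,15],[101,-365,0,0,0,22,15],[110,-400,0,0,0,24,15],[114,-414,0,0,0,24.7,15],[115,-418,0,0,0,24.7,15]]]}}

```text
clock: 18.35
tool_pos: [495.2, 288.0, 144.8]
orientation: [0.996, -0.089, -0.001, 0.001]
ft_force: [-0.2, 0.5, -1.0]
finger_gap: 20.9
finger_force: 78.4
```

Request:
{"api": "servo_tool", "payload": {"increments": [[[0,0,0,0,0,0,15],[0,0,0,0,0,0,15],[0,0,0,0,0,0,15]]]}}

```text
clock: 18.65
tool_pos: [496.3, 284.9, 146.4]
orientation: [0.996, -0.091, -0.0, 0.0]
ft_force: [-0.0, -0.0, -1.0]
finger_gap: 20.9
finger_force: 78.4
```

```bash
cat > back.py <<'E'
from h import *
st=robot.read_state();T=R.from_quat(st['orientation']);print(st['tool_pos'].round(1),np.degrees(T.as_euler('zyx')).round(2),st['ft_force'].round(1))
print('shift to rest',T.inv().apply(np.array([495.1,286.4,26.5])-st['tool_pos']).round(1))
E
python3 back.py
```

```text
[496.3 284.9 146.4] [ 1.0460e+01 -2.0000e-02  1.7997e+02] [-0. -0. -1.]
shift to rest [ -1.4  -1.3 119.9]
```

Request:
{"api": "servo_tool", "payload": {"increments": [[[-1,-1,20,0,0,0,15],[-1,-1,50,0,0,0,15],[-1,-1,80,0,0,0,15],[-1,-1,95,0,0,0,15],[-1,-1,103,0,0,0,15],[-1,-1,108,0,0,0,15],[-1,-1,108,0,0,0,15],[-1,-1,108,0,0,0,15]]]}}

```text
clock: 19.45
tool_pos: [496.4, 287.6, 40.1]
orientation: [0.996, -0.09, 0.001, -0.001]
ft_force: [-0.2, 0.3, -0.1]
finger_gap: 20.5
finger_force: 78.4
```

```bash
python3 back.py
```

```text
[496.4 287.6  40.1] [ 1.0370e+01  1.4000e-01 -1.7994e+02] [-0.2  0.3 -0.1]
shift to rest [-1.1  1.5 13.6]
```

Request:
{"api": "servo_tool", "payload": {"increments": [[[0,0,2,0,0,0,15],[0,0,4,0,0,0,15],[0,0,6,0,0,0,15],[0,0,8,0,0,0,15],[0,0,9,0,0,0,15],[0,0,10,0,0,0,15],[0,0,10,0,0,0,15],[0,0,10,0,0,0,15]]]}}

```text
clock: 20.25
tool_pos: [495.4, 287.3, 28.5]
orientation: [0.996, -0.09, -0.0, 0.0]
ft_force: [0.1, -0.8, 0.1]
finger_gap: 20.8
finger_force: 78.4
```

Request:
{"api": "servo_tool", "payload": {"increments": [[[0,1,1,0,0,0,15],[0,1,1,0,0,0,15],[0,1,1.5,0,0,0,15],[0,1,1.5,0,0,0,15]]]}}

```text
clock: 20.65
tool_pos: [495.1, 286.3, 27.0]
orientation: [0.996, -0.09, -0.0, 0.0]
ft_force: [0.1, 0.3, -0.5]
finger_gap: 20.6
finger_force: 78.4
```

Request:
{"api": "servo_tool", "payload": {"increments": [[[0,0,0.5,0,0,0,15],[0,0,0.5,0,0,0,15],[0,0,0.5,0,0,0,15]]]}}

```text
clock: 20.95
tool_pos: [495.2, 286.3, 26.7]
orientation: [0.996, -0.09, 0.0, -0.0]
ft_force: [0.3, -0.9, 0.1]
finger_gap: 20.6
finger_force: 78.5
```

Request:
{"api": "servo_tool", "payload": {"increments": [[[0,0,0.7,0,0,0,15],[0,0,0.7,0,0,0,15],[0,0,0.7,0,0,0,15]]]}}

```text
clock: 21.25
tool_pos: [495.3, 286.4, 26.6]
orientation: [0.996, -0.09, 0.0, -0.0]
ft_force: [-1.2, -1.3, 5.8]
finger_gap: 20.8
finger_force: 79.2
```

Request:
{"api": "servo_tool", "payload": {"increments": [[[0,0,0.7,0,0,0,15],[0,0,0.7,0,0,0,15],[0,0,0.7,0,0,0,15]]]}}

```text
clock: 21.55
tool_pos: [495.3, 286.4, 26.6]
orientation: [0.996, -0.09, 0.0, -0.0]
ft_force: [-3.6, -1.4, 8.1]
finger_gap: 21.1
finger_force: 79.7
```

Request:
{"api": "servo_tool", "payload": {"increments": [[[0,0,-0.8,0,0,0,15],[0,0,-0.8,0,0,0,15],[0,0,-0.8,0,0,0,24],[0,0,-0.8,0,0,0,30],[0,0,-0.8,0,0,0,45],[0,0,-0.8,0,0,0,60],[0,0,-0.8,0,0,0,60],[0,0,-0.8,0,0,0,60],[0,0,-0.8,0,0,0,60]]]}}

```text
clock: 22.45
tool_pos: [495.2, 286.3, 25.9]
orientation: [0.996, -0.09, -0.0, 0.0]
ft_force: [-0.5, 0.5, 0.2]
finger_gap: 60.5
finger_force: 0.0
```

Request:
{"api": "servo_tool", "payload": {"increments": [[[0,0,-10,0,0,0,60],[0,0,-35,0,0,0,60],[0,0,-75,0,0,0,60],[0,0,-115,0,0,0,80],[0,0,-150,0,0,0,85],[0,0,-160,0,0,0,85],[0,0,-160,0,0,0,85],[0,0,-160,0,0,0,85]]]}}

```text
clock: 23.25
tool_pos: [494.5, 286.0, 184.6]
orientation: [0.996, -0.09, -0.001, 0.001]
ft_force: [-0.2, -0.3, -0.7]
finger_gap: 84.9
finger_force: 0.0
```

```bash
python3 - <<'E'
from fork import *
g=robot.get_image('wrist');r,a,b=handle(g);A,B=onz(g,*a,54),onz(g,*b,54);d=A-B
print(robot.read_state()['clock'],A,B,np.linalg.norm(d),np.degrees(np.arctan2(d[1],d[0])))
f=load('f1');_,a0,b0=handle(f);print(tri(f,a0,g,a),tri(f,b0,g,b))
s=robot.get_image('side')['pixels'].astype(int);o=load('side')['pixels'];x=abs(s-o).max(2);print('diff px fork area',(x[262:312,215:300]>40).sum(),'jar',(x[175:260,165:210]>40).sum(),'bottle',(x[120:175,290:320]>40).sum(),'glue',(x[275:320,150:178]>40).sum())
E
```

```text
23.3 [531.05185747 280.09839613  54.        ] [437.30660498 297.20638499  54.        ] 95.29352363516733 -10.342349733177706
(array([527.36723419, 280.75347482,  26.51930779]), np.float64(0.603758079493745)) (array([428.91288983, 298.79990813,  36.0880287 ]), np.float64(0.15367058013903806))
diff px fork area 84 jar 0 bottle 2 glue 0
```

```bash
python3 -c "
from station import robot
print(robot.sign_off())"
```

```text
the job is handed in; nothing more can be done
None
```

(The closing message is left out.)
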